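# Restock the two-lane flow rack on the carver's bench

### The job

One tin of wax has been put in the wrong lane of the sloped roller rack, behind the carton. Lift it out and put it in the other lane, so that it runs down against the tin already at the stop there; then load the loose carton from the bench, lengthwise, into the carton lane so that it runs down against the carton at the stop. Set both down gently on the rollers rather than dropping them, keep them upright, and leave everything else on the bench where it is.

Things in the scene. Friction and masses are not known exactly. Their poses are not given: they have to be found in the camera images.
- rack: Fixed aluminium bench stand carrying two parallel sloped roller tracks, middle lines 150 mm apart; which is on which side varies. Origin: on the bench under its middle; x (level) towards the tracks' high load end, roughly world +y; the stops are at the low end. Each track is a steel channel with 11 free-turning 24 mm rollers at 30 mm pitch, sloped 0.12 rad (7 degrees).
- carton_lane_deck (a point): Carton lane: the track with a carton at its stop (at first with the stray tin behind it). Point: on the roller-top plane at the stop's face, mid-width, 66 mm above the bench. x up the slope along the lane, y across, z square to the rollers. Guides 72 mm apart inside, 4 mm thick, 21 mm above the rollers; stop 35 mm above them; track 330 mm long, then 35 mm of flared entry.
- tin_lane_deck (a point): Tin lane: the track with only a tin at its stop. Same build, same point and axes as carton_lane_deck. On either track an item let go on the rollers runs down by itself within a second or two until it meets the stop or the item before it.
- tin_stray: Round metal wax tin with lid and paper band, 60 mm across, 76 mm tall, 0.19 to 0.36 kg, upright. Origin: centre of its underside, z up its axis. The misplaced tin: at first in the carton lane, against the up-slope end of the carton there, its origin about 150 mm up from the stop.
- tin_front: Round metal wax tin with lid and paper band, 60 mm across, 76 mm tall, 0.26 kg, upright. Origin: centre of its underside, z up its axis. At the stop of the tin lane, where it stays.
- carton_front: Rigid kraft carton, 120 mm long (own x), 62 mm wide (own y), 76 mm tall, 0.4 kg, paper tape along its top. Origin: centre of its underside. Lengthwise at the stop of the carton lane, where it stays.
- carton_new: Rigid kraft carton, 120 mm long (own x), 62 mm wide (own y), 76 mm tall, 0.28 to 0.56 kg, paper tape along its top. Origin: centre of its underside. The loose carton standing on the bench near the rack's load end, turned anyhow up to 45 degrees; to be loaded.
- varnish_jar: Bystander: amber glass jar with a dark cap, 76 mm across, 100 mm tall. Origin at the centre of its underside.
- lamb: Bystander: carved wooden lamb on a small plinth, 105 x 46 mm, 95 mm tall. Origin at the centre of the plinth's underside.
- figure: Bystander: turned and carved standing figure, 68 mm across the foot, 160 mm tall. Origin at the centre of its underside.
- mallet: Bystander: carver's round mallet standing on its head, 90 mm across, 203 mm tall. Origin at the centre of its underside.
- gouge: Bystander: carving gouge lying flat, 245 mm long, 28 mm high, does not shift. Origin on the bench about under its ferrule; x towards the blade.

How it is judged:
By the outcome, as a careful person would: the job done as asked, in the order asked, and still so for the second after the job is handed in, with the robot touching nothing.
It also fails if it takes over 64 s, if anything falls off the work surface, if the arm or the gripper's body presses on something with over 40 N, if the wrist force passes 120 N, or if a joint passes its speed limit or range.

### The arm

A 6-joint arm with a two-finger parallel gripper is mounted at the origin on the work surface. World frame = base frame: x ahead of the robot, y to its left, z up, the work surface at z = 0. Lengths are in m, angles in degrees, forces in N, time in s.
With the tool pointing down it reaches from about 0.275 to 0.825 m from the base axis. Payload 4.9 kg.
Tool frame: the origin (TCP) lies midway between the tips of the shut fingers; the grasp point (between the pads) lies r.grasp_offset behind it (r.grasp_offset is the distance from the TCP to the grasp point, in m); z points along the fingers, y is the line along which they close (so a half turn about z gives the same grasp; the last joint's range is limited). The gripper opens to 85 mm and grips with 20 to 120 N. Pads are 22 mm wide; open, the fingers measure 114 mm over their backs; the gripper's body (76 mm by 85 mm) begins 54 mm behind the grasp point. The pads swing forward as they close: fully open they stand 13 mm farther back than shut.
Start: joints at [62.212, 18.69, -11.035, 60.275, 0, 82.311], TCP at [0.189, 0.517, 0.231] pointing down, gripper open.
Joint ranges: [-152.03, 152.03], [-55.5, 102.48], [-74.3, 77.21], [-110.64, 120.58], [-84.22, 78.4], [-180, 180]. Speed limits (degrees/s): [147.25, 147.25, 180, 180, 180, 180].

### API

Orientations are given as a 3x3 rotation matrix whose columns are the frame's x, y, z axes.
In Python, from station import r gives the robot as it stands.
- The arm moves only by the shell command python3 steer.py 'ROWS' [FORCE]. ROWS is a JSON object with one list for each field, all of the same length, 1 to 5, a row being the entries at one place: jaw (the finger opening in m), tx, ty, tz (the shift in shares of the most that a row can go, 1 being 62.5 mm), drx, dry, drz (a rotation vector in normalised numbers (1 is 2 pi rad)); each row shifts and turns the commanded pose from where the row before left it, along the tool's axes as they then stand; what a row does not reach is not made up. A row lasts 1/8 s, in which the tool goes at most 0.0625 m and 10.7 degrees, less where a joint would pass 70% of its speed; a pose out of reach is approached as far as the arm can. The fingers move at their own pace and stop on an object; FORCE is the grip in N (left out, the last holds). Time passes only in rows, so rows that do not move let the fingers close. It prints the time, the measured TCP pose, the force, the opening and the grip force at its end. No shift or turn number may pass 1 either way. Input that does not fit is refused with a message, and nothing moves.
- r.read_state(): the state, without advancing time (a new reading comes with each control period).
- r.capture(name): name is "scene" or "top"; returns (picture, depth): 384x512x3 uint8, red, green, blue; 384x512 float32, m along the optical axis (not along the pixel's ray), 0 where there is no reading.
- r.get_calibration(name): a dict with "camera_matrix" (3x3 intrinsics, pixels), "distortion" ([k1, k2, p1, p2, k3] as OpenCV has them; the pictures are not rectified), "world_from_camera" (4x4, takes a point from camera to world coordinates). Camera axes: x right, y down, z forward; pixel columns grow to the right and rows downward; lengths in m; the calibration is good to about 2 mm. A picture is of the moment at which its call begins. get_calibration takes no time and is no camera call.
- r.sign_off(): hands the job in; it is judged then, once.
The state is a dict: "t": time; "joints": joint angles; "qd": joint speeds; "joint_efforts": joint torques, N m; "ee_pos": TCP position; "tcp_rot": TCP orientation; "force": force on the tool from outside, world axes, zero at the start; "torque": the same for the moment, N m; "finger_gap": finger opening in m; "gripper_force": force on a finger pad.
Only numpy, scipy, OpenCV 4.12 (cv2) and the standard library are available. Lean on these libraries where they do the work, as an engineer would, in place of code of your own. Each camera call takes 0.05 s, during which the arm holds its last target. There are 200 camera calls.

## Working session

There is one attempt and no reset: what is moved stays moved. The work goes in short steps, Python scripts to look and compute and a shell command to move; the robot and the scene stay as the last step left them, time stands still between calls to the robot, and variables do not carry over. Pictures are saved under pics/ and viewed, at most 10 in all, crops included, and the job is handed in when it is done.

```bash
ls; mkdir -p pics; python3 - <<'E'
from station import r
import cv2,numpy as np
s=r.read_state();print(s['t'],s['ee_pos'],s['tcp_rot'],s['finger_gap'],r.grasp_offset)
ims=[]
for n in("scene","top"):
    p,d=r.capture(n);np.savez(''+n+'0.npz',p=p,d=d);ims.append(p)
    c=r.get_calibration(n);print(n,c['camera_matrix'],c['distortion'],c['world_from_camera'],(d>0).mean())
    cv2.imwrite(f'pics/{n}0.png',cv2.resize(p[...,::-1],(800,600)))
E
```

```text
pics
station.py
steer.py
0.0 [0.188722   0.5160058  0.23049737] [[-9.39102302e-01  3.43636790e-01 -7.89433092e-04]
 [ 3.43637632e-01  9.39101056e-01 -1.54409338e-03]
 [ 2.10750160e-04 -1.72134056e-03 -9.99998496e-01]] 0.08549885894961118 0.0187
scene [[346.99656778   0.         259.472966  ]
 [  0.         346.99656778 189.12523116]
 [  0.           0.           1.        ]] [0.01500027 0.         0.         0.         0.        ] [[-0.06359886  0.58347149 -0.80963955  1.33460488]
 [ 0.99795237  0.04271097 -0.04761132  0.04447967]
 [ 0.00680064 -0.81100974 -0.58499313  0.68548109]
 [ 0.          0.          0.          1.        ]] 0.996002197265625
top [[456.42354338   0.         255.78888607]
 [  0.         456.42354338 194.07882957]
 [  0.           0.           1.        ]] [0.01001942 0.         0.         0.         0.        ] [[ 1.01544414e-03 -9.96028620e-01  8.90278410e-02  4.04104906e-01]
 [-9.99928456e-01 -2.07242187e-03 -1.17808091e-02  1.38045950e-02]
 [ 1.19185263e-02 -8.90095088e-02 -9.95959465e-01  1.47632500e+00]
 [ 0.00000000e+00  0.00000000e+00  0.00000000e+00  1.00000000e+00]] 0.9959360758463541
```

View pics/scene0.png

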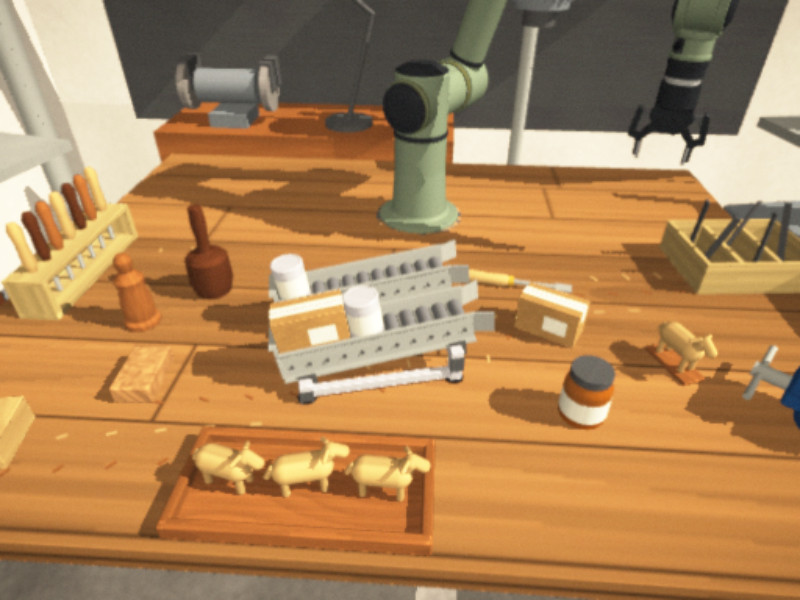

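View pics/top0.png

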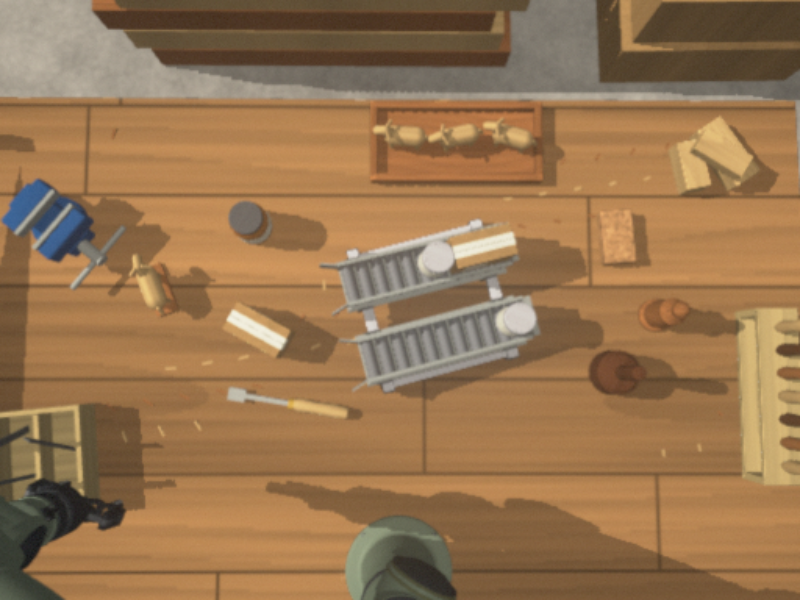

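The far track (carton lane) holds the front carton at about (485,248) with the stray tin at (436,258), in 800x600 top-view pixels. The near track holds the front tin at (518,318). The loose carton is at (257,330), with the gouge below it at (290,402), and the jar and lamb are well clear of it.

```bash
cat >h.py <<'E'
import cv2,numpy as np
from station import r
def world(n,d):
    c=r.get_calibration(n);K=c['camera_matrix'];T=np.array(c['world_from_camera'])
    h,w=d.shape;u,v=np.meshgrid(np.arange(w),np.arange(h))
    q=cv2.undistortPoints(np.stack([u,v],-1).reshape(-1,1,2).astype(np.float64),np.array(K),np.array(c['distortion'])).reshape(h,w,2)
    P=np.dstack([q*d[...,None],d]);return P@T[:3,:3].T+T[:3,3]
def blobs(mask,W,amin=60):
    n,l,st,_=cv2.connectedComponentsWithStats(mask.astype(np.uint8))
    for i in range(1,n):
        if st[i,4]<amin: continue
        P=W[l==i];m=np.median(P[:,2]);yield i,P,st[i],l==i
def rect(P):
    (c,s,a)=cv2.minAreaRect((P[:,:2]*1000).astype(np.float32));return np.round(c,1),np.round(s,1),round(a,1)
E
python3 - <<'E'
from h import *
z=np.load('top0.npz');p,d=z['p'],z['d'];W=world('top',d)
hsv=cv2.cvtColor(p,cv2.COLOR_RGB2HSV)
X,Y,Z=W[...,0],W[...,1],W[...,2]
reg=(X>.25)&(X<.75)&(Y>-.4)&(Y<.45)
print('bench',np.median(Z[reg]))
for i,P,st,m in blobs(reg&(Z>.062)&(Z<.09),W):
    print('carton-ish',st,rect(P),P[:,2].mean().round(3),hsv[m].mean(0).round())
for i,P,st,m in blobs(reg&(Z>.130)&(Z<.20),W):
    print('high',st,rect(P),P[:,2].mean().round(3),hsv[m].mean(0).round())
# tin tops
for i,P,st,m in blobs(reg&(Z>.130)&(Z<.19)&(hsv[...,1]<60),W,40):
    print('white',st,rect(P),P.mean(0).round(4))
# guides / rack direction
for i,P,st,m in blobs(reg&(hsv[...,1]<60)&(Z>.03)&(Z<.125),W,300):
    print('rack',st,rect(P),P.min(0).round(3),P.max(0).round(3))
E
```

```text
bench 0.0012617535349238596
carton-ish [148 131  23  23 107] (array([685.5, 290.2]), array([47.6, 72.9]), 46.1) 0.073 [ 14. 134. 120.]
carton-ish [252 158  21  26 201] (array([605.8, -17.5]), array([54.5, 83.8]), 78.1) 0.084 [ 16.  25. 127.]
carton-ish [243 164  11  23  83] (array([587.8,  20. ]), array([67.5, 20.9]), 14.1) 0.081 [ 18.  25. 129.]
carton-ish [297 166  31   9  64] (array([ 600. , -177.1]), array([12. , 91.8]), 14.8) 0.078 [ 18.  43. 119.]
carton-ish [222 188  41  30 310] (array([505.2,  39.9]), array([ 66.6, 113.4]), 15.5) 0.069 [ 19.  31. 158.]
carton-ish [313 190  29  30 180] (array([ 493.8, -219.3]), array([85.9, 66.2]), 15.6) 0.076 [ 20.  24. 144.]
carton-ish [142 193  44  37 810] (array([476.8, 279.7]), array([121.9,  62.2]), 61.5) 0.076 [ 19.  86. 214.]
carton-ish [305 198  14  24 178] (array([ 481.5, -174. ]), array([72.1, 24.5]), 15.8) 0.072 [ 17.  17. 133.]
carton-ish [295 200  14  25 184] (array([ 473.9, -145. ]), array([72.2, 23.9]), 15.7) 0.076 [ 18.  17. 132.]
carton-ish [286 203  14  24 183] (array([ 466.3, -116.7]), array([72.1, 24.1]), 15.3) 0.079 [ 18.
[... 532 characters left out ...]
[ 18.  65. 204.]
high [322 194  21  21 338] (array([ 494.8, -226.1]), array([58.5, 58.6]), 48.0) 0.143 [ 15.  18. 206.]
white [269 149  61  27 683] (array([ 631.5, -126.5]), array([ 58.2, 180.4]), 22.7) [ 0.62   -0.1127  0.1527]
white [322 194  21  21 338] (array([ 494.8, -226.1]), array([58.5, 58.6]), 48.0) [ 0.4954 -0.2253  0.143 ]
rack [147 129  21  21 330] (array([695.1, 299.8]), array([62. , 61.8]), 8.8) [0.664 0.268 0.092] [0.726 0.331 0.108]
rack [ 207  151  138  100 5876] (array([531.2, -65.5]), array([293. , 369.4]), 15.2) [ 0.358 -0.27   0.03 ] [0.672 0.144 0.125]
rack [146 199  38  25 317] (array([478.1, 279.1]), array([121.9,  24.2]), 61.5) [0.44  0.222 0.054] [0.514 0.334 0.085]
```

```bash
cat >>h.py <<'E'
from scipy.spatial.transform import Rotation as Ro
def lane(th):
    th=np.radians(th);c,s=np.cos(.12),np.sin(.12)
    u=np.array([np.cos(th)*c,np.sin(th)*c,s]);n=np.array([-np.cos(th)*s,-np.sin(th)*s,c]);v=np.cross(n,u);return u,v,n
def plan(pos,R):
    "rotation first, then shift along the turned axes; from measured pose"
    s=r.read_state();R0=np.array(s['tcp_rot']);dp=np.array(pos)-s['ee_pos']
    print('t',s['t'],'rotvec',np.degrees(Ro.from_matrix(R0.T@R).as_rotvec()).round(2),'then shift',(R.T@dp).round(4),'shift-before-turn',(R0.T@dp).round(4),'J',np.round(s['joints'],0))
E
python3 - <<'E'
from h import *
z=np.load('top0.npz');p,d=z['p'],z['d'];W=world('top',d)
hsv=cv2.cvtColor(p,cv2.COLOR_RGB2HSV);X,Y,Z=np.moveaxis(W,2,0)
C=[]
for i,P,st,m in blobs((X>.4)&(X<.55)&(Y<-.1)&(Y>-.19)&(Z>.062)&(Z<.09)&(hsv[...,1]<60),W,150):
    C.append(rect(P)[0])
C=np.array(C);vx,vy,_,_=cv2.fitLine(C.astype(np.float32),2,0,.1,.01).ravel();print('roller line',C,np.degrees(np.arctan2(vy,vx)))
th=104.9;u,v,n=lane(th)
hm=(X>.5)&(X<.7)&(Y>-.3)&(Y<.05)&(Z>.13)&(Z<.19);P=W[hm]
a=(P@u)*1000;b=(P@v)*1000;e=(P@n)*1000
print('slope-frame extents a',a.min(),a.max(),'b',np.percentile(b,[1,99]),'e',np.percentile(e,[5,50,95]))
for k in np.arange(a.min(),a.max(),10):
    m=(a>=k)&(a<k+10);print(round(k),m.sum(),b[m].min().round(1),b[m].max().round(1),np.median(e[m]).round(1))
T=P[a>a.max()-45];q=np.c_[T@u,T@v].astype(np.float32)*1000
F=W[(X>.45)&(X<.54)&(Y<-.19)&(Y>-.27)&(Z>.13)&(Z<.19)]
print('front tin a,b,e',(F@u).min()*1e3,(F@u).max()*1e3,(F@v).min()*1e3,(F@v).max()*1e3,np.median(F@n)*1e3)
E
```

```text
roller line [[ 482.2 -174.1]
 [ 473.9 -145. ]
 [ 466.2 -116.5]] -74.47421
slope-frame extents a -357.68198698944116 -177.13349952513056 b [-600.29657883 -424.39406318] e [177.1875473  184.62660715 189.189775  ]
-358 81 -601.9 -418.2 184.7
-348 102 -601.0 -420.3 184.6
-338 92 -600.7 -423.3 185.2
-328 102 -601.1 -426.5 184.9
-318 95 -601.1 -428.5 184.7
-308 79 -601.2 -430.7 184.7
-298 73 -600.5 -539.4 185.2
-288 70 -600.6 -539.6 185.8
-278 73 -600.7 -539.5 184.5
-268 71 -602.1 -539.8 185.5
-258 70 -600.8 -539.9 185.7
-248 78 -601.0 -539.6 184.9
-238 55 -598.9 -540.2 183.1
-228 57 -595.7 -544.8 183.9
-218 68 -598.5 -541.6 184.2
-208 70 -599.0 -540.4 183.9
-198 65 -595.5 -543.2 183.2
-188 62 -590.8 -548.0 181.8
-178 3 -571.1 -563.8 162.0
front tin a,b,e -357.68198698944116 -296.5150677270317 -450.77038955284866 -391.5228537143659 183.52826090257528
```

```bash
cat >>h.py <<'E'
U,V,N=lane(105)
RL=np.column_stack([U,-V,-N])
def L(a,b,e): return a*U+b*V+e*N
E
python3 - <<'E'
from h import *
u,v,n=lane(104.9)
# positions measured in the 104.9 frame
P=-.208*u-.570*v+.141*n
print(P, P@U,P@V,P@N, 'front', (-.327*u-.421*v+.184*n)@np.c_[U,V,N])
plan(P+.11*N,RL)
E
```

```text
[ 0.60827362 -0.06930689  0.11508588] -0.20898734514633396 -0.5696092540764998 0.14111905342334372 front [-0.32772897 -0.4203943   0.1840879 ]
t 0.1 rotvec [-3.38  6.37 54.83] then shift [-0.683   0.2537 -0.076 ] shift-before-turn [-0.6027 -0.4163  0.0068] J [ 62.  19. -11.  60.  -0.  82.]
```

Units first: shifts go in shares of 62.5 mm and turns go in shares of 2 pi rad. So -0.05 m is -0.8, -0.0347 m is -0.5552.

```bash
python3 steer.py '{"jaw":[0.085,0.085,0.085,0.085,0.085],"tx":[-0.8,-0.8,-0.8,-0.8,-0.8],"ty":[-0.5552,-0.5552,-0.5552,-0.5552,-0.5552],"tz":[0,0,0,0,0],"drx":[0,0,0,0,0],"dry":[0,0,0,0,0],"drz":[0,0,0,0,0]}' 40
python3 steer.py '{"jaw":[0.085,0.085,0.085,0.085,0.085],"tx":[-0.8,-0.8,-0.8,-0.8,-0.8],"ty":[-0.5552,-0.5552,-0.5552,-0.5552,-0.5552],"tz":[0,0,0,0,0],"drx":[0,0,0,0,0],"dry":[0,0,0,0,0],"drz":[0,0,0,0,0]}'
python3 steer.py '{"jaw":[0.085,0.085],"tx":[-0.8,-0.8],"ty":[-0.5552,-0.5552],"tz":[0,0],"drx":[0,0],"dry":[0,0],"drz":[0,0]}'
python3 steer.py '{"jaw":[0.085,0.085,0.085,0.085,0.085],"tx":[0,0,0,0,0],"ty":[0,0,0,0,0],"tz":[0,0,0,0,0],"drx":[-0.0016,-0.0016,-0.0016,-0.0016,-0.0016],"dry":[0.0029,0.0029,0.0029,0.0029,0.0029],"drz":[0.0254,0.0254,0.0254,0.0254,0.0254]}'
python3 steer.py '{"jaw":[0.085,0.085,0.085],"tx":[0,0,0],"ty":[0,0,0],"tz":[0,0,0],"drx":[-0.0016,0,0],"dry":[0.0029,0,0],"drz":[0.0254,0,0]}'
python3 -c "
from h import *
plan(L(-.209,-.5696,.251),RL)"
```

```text
t: 0.72
ee_pos: [0.3648, 0.266, 0.2312]
tcp_rot: [[-0.939, 0.343, -0.0], [0.343, 0.939, 0.0], [0.0, 0.0, -1.0]]
force: [1.4, 0.2, 0.0]
finger_gap: 0.0848
gripper_force: 0.0
t: 1.35
ee_pos: [0.54, 0.017, 0.231]
tcp_rot: [[-0.939, 0.344, -0.0], [0.344, 0.939, 0.0], [0.0, 0.0, -1.0]]
force: [0.4, 0.7, 1.1]
finger_gap: 0.0849
gripper_force: 0.0
t: 1.6
ee_pos: [0.6101, -0.0825, 0.2309]
tcp_rot: [[-0.939, 0.344, -0.001], [0.344, 0.939, 0.0], [0.001, 0.0, -1.0]]
force: [1.0, 0.9, 0.4]
finger_gap: 0.0852
gripper_force: 0.0
t: 2.22
ee_pos: [0.6091, -0.0806, 0.2306]
tcp_rot: [[-0.403, 0.915, -0.035], [0.91, 0.404, 0.097], [0.103, 0.008, -0.995]]
force: [1.0, -0.2, 0.2]
finger_gap: 0.0853
gripper_force: 0.0
t: 2.6
ee_pos: [0.6092, -0.0806, 0.231]
tcp_rot: [[-0.259, 0.965, -0.031], [0.958, 0.261, 0.117], [0.121, 0.001, -0.993]]
force: [0.3, -0.1, -0.7]
finger_gap: 0.085
gripper_force: 0.0
t 2.6 rotvec [ 0.02 -0.05  0.12] then shift [-0.0028  0.002   0.0066] shift-before-turn [-0.0028  0.002   0.0066] J [-17.  28.   3.  69.   6.  57.]
```

In the tool's units: 0.04 m is 0.64, 0.03 m is 0.48, 0.1 degrees is 0.0003.

```bash
python3 steer.py '{"jaw":[0.085,0.085,0.085,0.085,0.085],"tx":[-0.0448,0,0,0,0],"ty":[0.032,0,0,0,0],"tz":[0.48,0.64,0.48,0.2656,0],"drx":[0,0,0,0,0],"dry":[0,0,0,0,0],"drz":[0.0003,0,0,0,0]}'
python3 - <<'E'
from h import *
plan(L(-.209,-.5696,.141),RL)
p,d=r.capture('scene');cv2.imwrite('pics/s1.png',cv2.resize(p[120:280,140:350,::-1],(788,600),interpolation=cv2.INTER_CUBIC))
E
```

```text
t: 3.22
ee_pos: [0.6078, -0.0688, 0.1144]
tcp_rot: [[-0.256, 0.966, -0.032], [0.959, 0.258, 0.117], [0.122, -0.001, -0.993]]
force: [0.8, 0.2, 1.6]
finger_gap: 0.0852
gripper_force: 0.0
t 3.225 rotvec [-0.06 -0.11 -0.06] then shift [-0.0005  0.0004 -0.0007] shift-before-turn [-0.0005  0.0004 -0.0007] J [-16.  33.  -7.  54.   6.  59.]
```

View pics/s1.png

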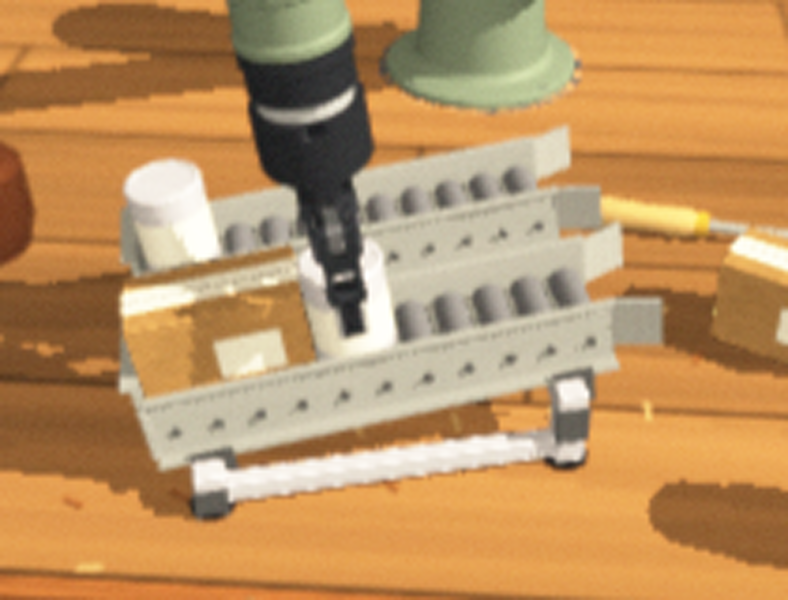

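The fingers straddle the stray tin, with the near tip at about (350,320). It is centred on the tin and just above the guide's top edge. I'll close and lift.

In the tool's units: -0.04 m is -0.64, -0.02 m is -0.32.

```bash
python3 steer.py '{"jaw":[0.05,0.05,0.05,0.05,0.05],"tx":[0,0,0,0,0],"ty":[0,0,0,0,0],"tz":[0,0,0,0,0],"drx":[0,0,0,0,0],"dry":[0,0,0,0,0],"drz":[0,0,0,0,0]}' 40
python3 steer.py '{"jaw":[0.05,0.05,0.05,0.05,0.05],"tx":[0.048,0.048,0,0,0],"ty":[0,0,0,0,0],"tz":[-0.08,-0.32,-0.64,-0.64,0],"drx":[0,0,0,0,0],"dry":[0,0,0,0,0],"drz":[0,0,0,0,0]}'
python3 -c "
from h import *
plan(L(-.20,-.4204,.243),RL)"
```

```text
t: 3.9
ee_pos: [0.6096, -0.0697, 0.1168]
tcp_rot: [[-0.255, 0.966, -0.028], [0.959, 0.257, 0.116], [0.119, 0.003, -0.993]]
force: [0.3, 0.3, 6.2]
finger_gap: 0.0597
gripper_force: 42.2
t: 4.53
ee_pos: [0.612, -0.0764, 0.2235]
tcp_rot: [[-0.256, 0.966, -0.025], [0.96, 0.257, 0.115], [0.117, 0.006, -0.993]]
force: [0.6, 0.3, -2.1]
finger_gap: 0.059
gripper_force: 43.8
t 4.525 rotvec [ 0.34  0.14 -0.08] then shift [ 0.0038 -0.151   0.0067] shift-before-turn [ 0.0036 -0.151   0.0058] J [-17.  28.   2.  67.   6.  58.]
```

In the tool's units: -0.051 m is -0.816, -0.05 m is -0.8, 0.34 degrees is 0.0009.

```bash
python3 steer.py '{"jaw":[0.05,0.05,0.05,0.05,0.05],"tx":[-0.24,-0.24,-0.256,0,0],"ty":[-0.8,-0.8,-0.816,0,0],"tz":[0,0,0,0,0],"drx":[0,0,0.0009,0,0],"dry":[0,0,0.0004,0,0],"drz":[0,0,0,0,0]}'
python3 -c "
from h import *
plan(L(-.25,-.4204,.150),RL)"
```

```text
t: 5.15
ee_pos: [0.4759, -0.1584, 0.2139]
tcp_rot: [[-0.255, 0.966, -0.037], [0.959, 0.257, 0.118], [0.124, -0.005, -0.992]]
force: [-0.7, -0.1, -2.4]
finger_gap: 0.0591
gripper_force: 44.7
t 5.15 rotvec [-0.3  -0.24 -0.13] then shift [-0.0014  0.0017  0.0954] shift-before-turn [-0.0018  0.0022  0.0954] J [-30.  18. -15.  62.   5.  45.]
```

In the tool's units: 0.035 m is 0.56, 0.03 m is 0.48, -0.3 degrees is -0.0008.

```bash
python3 steer.py '{"jaw":[0.05,0.05,0.05,0.05,0.05],"tx":[-0.0224,0,0,0,0],"ty":[0.0272,0,0,0,0],"tz":[0.48,0.56,0.4,0,0],"drx":[-0.0008,0,0,0,0],"dry":[-0.0007,0,0,0,0],"drz":[-0.0004,0,0,0,0]}'
python3 - <<'E'
from h import *
plan(L(-.25,-.4204,.143),RL)
p,d=r.capture('scene');cv2.imwrite('pics/s2.png',cv2.resize(p[120:260,140:340,::-1],(800,560),interpolation=cv2.INTER_CUBIC))
E
```

```text
t: 5.78
ee_pos: [0.4761, -0.1491, 0.1256]
tcp_rot: [[-0.259, 0.966, -0.03], [0.959, 0.26, 0.114], [0.118, 0.001, -0.993]]
force: [0.7, -0.4, -1.9]
finger_gap: 0.0596
gripper_force: 44.7
t 5.775 rotvec [0.04 0.09 0.09] then shift [ 0.0002 -0.0009  0.0137] shift-before-turn [ 0.0003 -0.0009  0.0137] J [-29.  22. -23.  49.   5.  46.]
```

View pics/s2.png

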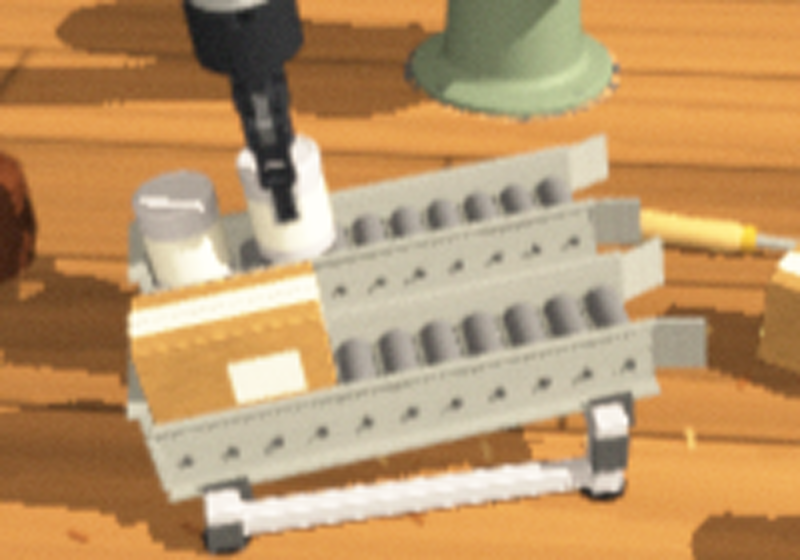

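The tin hangs upright inside the tin lane at about (290,205), just up-slope of the front tin at (180,225). The carton at the stop hasn't moved. I'll lower the tin gradually.

In the tool's units: 0.008 m is 0.128, 0.003 m is 0.048.

```bash
python3 steer.py '{"jaw":[0.05,0.05,0.05],"tx":[0,0,0],"ty":[-0.0144,0,0],"tz":[0.128,0.048,0],"drx":[0,0,0],"dry":[0,0,0],"drz":[0,0,0]}'
python3 steer.py '{"jaw":[0.05,0.05],"tx":[0,0],"ty":[0,0],"tz":[0.024,0],"drx":[0,0],"dry":[0,0],"drz":[0,0]}'
python3 steer.py '{"jaw":[0.05,0.05],"tx":[0,0],"ty":[0,0],"tz":[0.016,0],"drx":[0,0],"dry":[0,0],"drz":[0,0]}'
python3 -c "
from h import *
plan(L(-.25,-.4204,.143),RL)"
```

```text
t: 6.2
ee_pos: [0.4736, -0.1481, 0.1139]
tcp_rot: [[-0.257, 0.966, -0.031], [0.959, 0.259, 0.115], [0.119, -0.0, -0.993]]
force: [0.0, -0.9, -2.9]
finger_gap: 0.0593
gripper_force: 44.7
t: 6.45
ee_pos: [0.4737, -0.148, 0.1126]
tcp_rot: [[-0.257, 0.966, -0.031], [0.959, 0.259, 0.115], [0.119, 0.0, -0.993]]
force: [-0.2, 0.0, -2.1]
finger_gap: 0.059
gripper_force: 44.7
t: 6.7
ee_pos: [0.4739, -0.1482, 0.1119]
tcp_rot: [[-0.257, 0.966, -0.03], [0.959, 0.259, 0.114], [0.118, 0.0, -0.993]]
force: [-0.5, -1.7, 2.1]
finger_gap: 0.0593
gripper_force: 45.0
t 6.7 rotvec [0.02 0.1  0.02] then shift [ 0.0005  0.001  -0.0001] shift-before-turn [ 0.0005  0.001  -0.0001] J [-29.  23. -24.  47.   5.  46.]
```

Contact: the force has gone from −2 to +2 N, so I'll release and retreat.

```bash
python3 steer.py '{"jaw":[0.085,0.085,0.085,0.085],"tx":[0,0,0,0],"ty":[0,0,0,0],"tz":[0,0,0,0],"drx":[0,0,0,0],"dry":[0,0,0,0],"drz":[0,0,0,0]}'
python3 steer.py '{"jaw":[0.085,0.085,0.085,0.085],"tx":[0,0,0,0],"ty":[0,0,0,0],"tz":[-0.8,-0.96,-0.96,-0.48],"drx":[0,0,0,0],"dry":[0,0,0,0],"drz":[0,0,0,0]}'
python3 - <<'E'
from h import *
p,d=r.capture('scene');cv2.imwrite('pics/s3.png',cv2.resize(p[120:260,140:340,::-1],(800,560),interpolation=cv2.INTER_CUBIC))
# carton: bench grasp, finger closing across its 62 mm width, R with tool z down
W=world('top',np.load('top0.npz')['d'])
X,Y,Z=np.moveaxis(W,2,0);P=W[(X>.4)&(X<.56)&(Y>.2)&(Y<.36)&(Z>.068)&(Z<.09)]
c,s,a=rect(P);bx=cv2.boxPoints((c,s,a));e=bx[1]-bx[0]
if np.hypot(*e)<100: e=bx[2]-bx[1]
e=e/np.hypot(*e);print(c,s,'long axis deg',np.degrees(np.arctan2(e[1],e[0]))%180)
print(r.read_state()['ee_pos'],np.round(r.read_state()['joints']))
E
```

```text
t: 7.2
ee_pos: [0.4737, -0.1478, 0.1116]
tcp_rot: [[-0.257, 0.966, -0.031], [0.959, 0.259, 0.115], [0.119, 0.0, -0.993]]
force: [-0.8, -1.3, 1.5]
finger_gap: 0.0852
gripper_force: 0.0
t: 7.7
ee_pos: [0.4808, -0.1716, 0.3137]
tcp_rot: [[-0.258, 0.966, -0.026], [0.959, 0.259, 0.112], [0.115, 0.004, -0.993]]
force: [0.2, 0.1, -0.1]
finger_gap: 0.0847
gripper_force: 0.0
[476.8 279.8] [121.9  62.2] long axis deg 61.50001
[ 0.48182746 -0.17237569  0.31639018] [-31.  15.  -4.  75.   5.  44.]
```

View pics/s3.png

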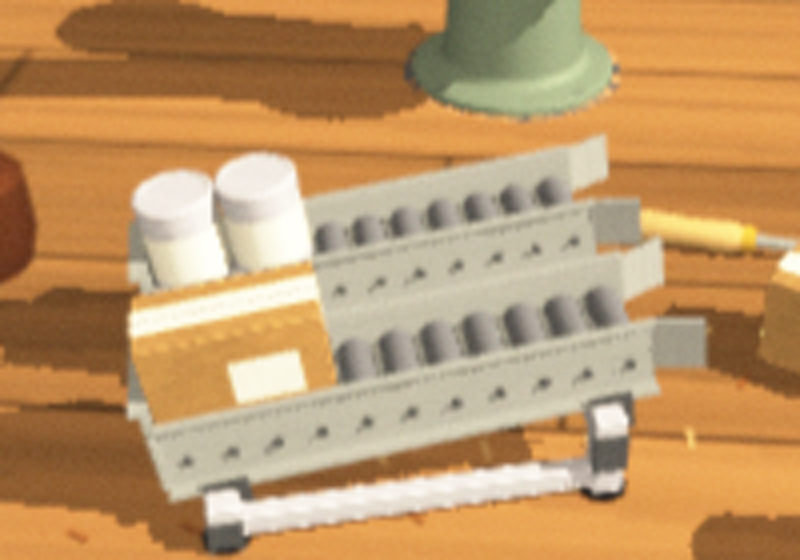

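The stray tin now stands upright at (258,200), touching the front tin at (172,220). Next is the loose carton.

```bash
cat >>h.py <<'E'
t=np.radians(61.5);RC=np.array([[np.cos(t),np.sin(t),0],[np.sin(t),-np.cos(t),0],[0,0,-1.]])
E
python3 -c "
from h import *
plan([.4768,.2798,.25],RC)"
```

```text
t 7.75 rotvec [-2.11 -6.29 43.48] then shift [ 0.395  -0.2202  0.0664] shift-before-turn [0.4277 0.1118 0.116 ] J [-31.  15.  -4.  75.   5.  44.]
```

In the tool's units: 8.7 degrees is 0.0242.

```bash
python3 steer.py '{"jaw":[0.085,0.085,0.085,0.085,0.085],"tx":[0,0,0,0,0],"ty":[0,0,0,0,0],"tz":[0,0,0,0,0],"drx":[-0.0012,-0.0012,-0.0012,-0.0012,-0.0012],"dry":[-0.0035,-0.0035,-0.0035,-0.0035,-0.0035],"drz":[0.0242,0.0242,0.0242,0.0242,0.0242]}' 70
python3 steer.py '{"jaw":[0.085,0.085,0.085,0.085,0.085],"tx":[0.8,0.8,0.8,0.8,0.8],"ty":[-0.44,-0.44,-0.44,-0.44,-0.44],"tz":[0,0,0,0,0.32],"drx":[0,0,0,0,0],"dry":[0,0,0,0,0],"drz":[0,0,0,0,0]}'
python3 steer.py '{"jaw":[0.085,0.085,0.085,0.085,0.085],"tx":[0.8,0.8,0.72,0,0],"ty":[-0.44,-0.44,-0.44,0,0],"tz":[0.32,0.32,0,0,0],"drx":[0,0,0,0,0],"dry":[0,0,0,0,0],"drz":[0,0,0,0,0]}'
python3 -c "
from h import *
plan([.4768,.2798,.14],RC)"
```

```text
t: 8.38
ee_pos: [0.4796, -0.1707, 0.3099]
tcp_rot: [[0.482, 0.876, -0.008], [0.876, -0.482, 0.004], [-0.001, -0.009, -1.0]]
force: [0.2, -0.6, -0.5]
finger_gap: 0.0852
gripper_force: 0.0
t: 9.0
ee_pos: [0.4789, 0.1165, 0.2923]
tcp_rot: [[0.477, 0.879, -0.004], [0.879, -0.477, 0.005], [0.002, -0.006, -1.0]]
force: [1.5, -0.5, -0.7]
finger_gap: 0.0849
gripper_force: 0.0
t: 9.62
ee_pos: [0.4742, 0.2813, 0.2518]
tcp_rot: [[0.477, 0.879, -0.008], [0.879, -0.477, 0.003], [-0.001, -0.009, -1.0]]
force: [-0.1, 0.1, 0.2]
finger_gap: 0.0849
gripper_force: 0.0
t 9.625 rotvec [-0.52  0.05  0.03] then shift [-1.000e-04  3.000e-03  1.118e-01] shift-before-turn [0.     0.004  0.1117] J [ 23.  18.  -8.  64.   0. 141.]
```

In the tool's units: 0.05 m is 0.8, 0.01 m is 0.16, -0.52 degrees is -0.0014.

```bash
python3 steer.py '{"jaw":[0.085,0.085,0.085,0.085],"tx":[0,0,0,0],"ty":[0.064,0,0,0],"tz":[0.8,0.8,0.16,0],"drx":[-0.0014,0,0,0],"dry":[0,0,0,0],"drz":[0,0,0,0]}'
python3 - <<'E'
from h import *
plan([.4768,.2798,.033],RC)
p,d=r.capture('scene');cv2.imwrite('pics/s4.png',cv2.resize(p[130:260,280:440,::-1],(738,600),interpolation=cv2.INTER_CUBIC))
E
```

```text
t: 10.12
ee_pos: [0.4781, 0.279, 0.1427]
tcp_rot: [[0.479, 0.878, 0.0], [0.878, -0.479, -0.0], [-0.0, 0.0, -1.0]]
force: [1.4, 0.2, 0.9]
finger_gap: 0.085
gripper_force: 0.0
t 10.125 rotvec [ 0.01  0.01 -0.09] then shift [ 1.000e-04 -1.500e-03  1.097e-01] shift-before-turn [ 1.000e-04 -1.500e-03  1.097e-01] J [ 23.  23. -18.  49.  -0. 141.]
```

View pics/s4.png

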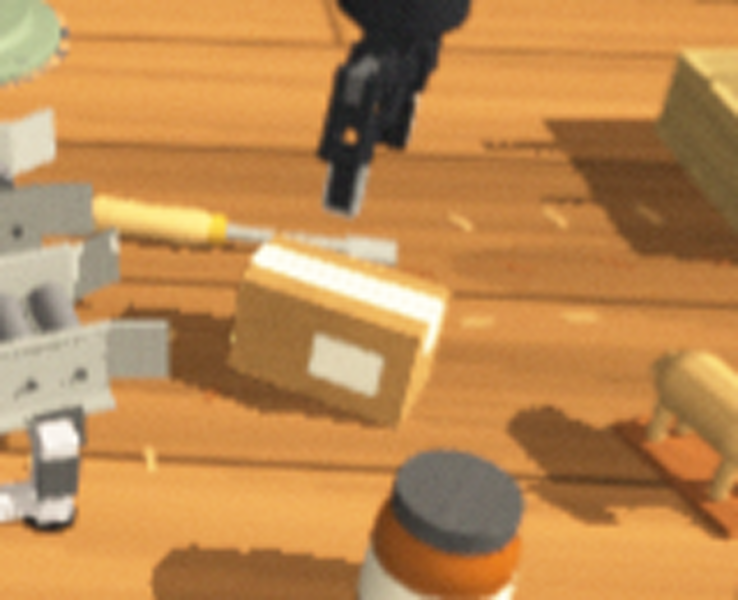

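The gripper is lined up over the carton, whose top centre is at about (345,275). The gouge blade at (370,248) lies well behind the back finger's landing spot. I'll descend and grip.

In the tool's units: 0.04 m is 0.64, 0.0297 m is 0.4752.

```bash
python3 steer.py '{"jaw":[0.085,0.085,0.085,0.085],"tx":[0,0,0,0],"ty":[-0.024,0,0,0],"tz":[0.64,0.64,0.4752,0],"drx":[0,0,0,0],"dry":[0,0,0,0],"drz":[0,0,0,0]}'
python3 steer.py '{"jaw":[0.05,0.05,0.05,0.05,0.05],"tx":[0,0,0,0,0],"ty":[0,0,0,0,0],"tz":[0,0,0,0,0],"drx":[0,0,0,0,0],"dry":[0,0,0,0,0],"drz":[0,0,0,0,0]}' 70
python3 steer.py '{"jaw":[0.05,0.05,0.05,0.05,0.05],"tx":[0,0,0,0,0],"ty":[0,0,0,0,0],"tz":[-0.16,-0.48,-0.8,-0.8,0],"drx":[0,0,0,0,0],"dry":[0,0,0,0,0],"drz":[0,0,0,0,0]}'
python3 -c "
from h import *
plan(L(-.17,-.5696,.25),RL)"
```

```text
t: 10.68
ee_pos: [0.4763, 0.2803, 0.0324]
tcp_rot: [[0.477, 0.879, -0.001], [0.879, -0.477, -0.001], [-0.001, -0.0, -1.0]]
force: [0.6, 0.4, 0.9]
finger_gap: 0.0853
gripper_force: 0.0
t: 11.3
ee_pos: [0.4787, 0.2812, 0.035]
tcp_rot: [[0.477, 0.879, 0.005], [0.879, -0.477, 0.001], [0.004, 0.004, -1.0]]
force: [1.0, -2.1, 7.0]
finger_gap: 0.0614
gripper_force: 76.5
t: 11.92
ee_pos: [0.4789, 0.2818, 0.1772]
tcp_rot: [[0.477, 0.879, 0.008], [0.879, -0.477, 0.003], [0.007, 0.005, -1.0]]
force: [-0.0, 1.1, -5.5]
finger_gap: 0.0615
gripper_force: 78.2
t 11.925 rotvec [  3.05   6.29 -43.41] then shift [-0.3384  0.034  -0.0918] shift-before-turn [-0.228   0.2638 -0.0508] J [ 23.  21. -16.  53.   0. 141.]
```

In the tool's units: -0.05 m is -0.8, -0.04 m is -0.64, -8.68 degrees is -0.0241.

```bash
python3 steer.py '{"jaw":[0.05,0.05,0.05,0.05,0.05],"tx":[0,0,0,0,0],"ty":[0,0,0,0,0],"tz":[-0.8,-0.64,0,0,0],"drx":[0,0,0.0017,0.0017,0.0017],"dry":[0,0,0.0035,0.0035,0.0035],"drz":[0,0,-0.0241,-0.0241,-0.0241]}'
python3 steer.py '{"jaw":[0.05,0.05,0.05],"tx":[0,0,0],"ty":[0,0,0],"tz":[0,0,0],"drx":[0.0017,0.0017,0],"dry":[0.0035,0.0035,0],"drz":[-0.0241,-0.0241,0]}'
python3 -c "
from h import *
plan(L(-.16,-.5696,.25),RL)"
```

```text
t: 12.55
ee_pos: [0.4749, 0.2801, 0.2607]
tcp_rot: [[0.038, 0.999, -0.016], [0.997, -0.037, 0.071], [0.07, -0.019, -0.997]]
force: [-0.3, 0.0, -5.3]
finger_gap: 0.0609
gripper_force: 79.6
t: 12.92
ee_pos: [0.4754, 0.2798, 0.2607]
tcp_rot: [[-0.253, 0.967, -0.042], [0.96, 0.256, 0.111], [0.118, -0.012, -0.993]]
force: [0.3, 0.7, -4.8]
finger_gap: 0.0612
gripper_force: 79.5
t 12.925 rotvec [-0.65  0.11 -0.24] then shift [-0.3374  0.0379 -0.0088] shift-before-turn [-0.3372  0.0392 -0.0085] J [19. 17. -9. 64.  7. 94.]
```

In the tool's units: -0.0482 m is -0.7712, 0.0055 m is 0.088.

```bash
python3 steer.py '{"jaw":[0.05,0.05,0.05,0.05,0.05],"tx":[-0.7712,-0.7712,-0.7712,-0.7712,-0.7712],"ty":[0.088,0.088,0.088,0.088,0.088],"tz":[0,0,0,0,0],"drx":[0,0,0,0,0],"dry":[0,0,0,0,0],"drz":[0,0,0,0,0]}'
python3 steer.py '{"jaw":[0.05,0.05,0.05,0.05],"tx":[-0.7712,-0.7712,0,0],"ty":[0.088,0.096,0,0],"tz":[0,0,0,0],"drx":[0,-0.0018,0,0],"dry":[0,0.0003,0,0],"drz":[0,-0.0007,0,0]}'
python3 - <<'E'
from h import *
plan(L(-.16,-.5696,.175),RL)
p,d=r.capture('top');W=world('top',d);P=W.reshape(-1,3)
a,b,e=P@U,P@V,P@N
hsv=cv2.cvtColor(p,cv2.COLOR_RGB2HSV).reshape(-1,3)
m=(a>-.26)&(a<-.08)&(b>-.63)&(b<-.51)&(e>.245)&(e<.30)&(hsv[:,2]>120)
for lo in np.arange(-.24,-.08,.02):
    k=m&(a>=lo)&(a<lo+.02)
    if k.sum()>3: print(lo.round(2),k.sum(),(b[k].min()*1e3).round(1),(b[k].max()*1e3).round(1),(np.median(e[k])*1e3).round(1))
print('a',a[m].min(),a[m].max())
E
```

```text
t: 13.55
ee_pos: [0.5644, 0.0552, 0.2326]
tcp_rot: [[-0.253, 0.967, -0.04], [0.96, 0.256, 0.112], [0.119, -0.01, -0.993]]
force: [1.2, -0.3, -4.0]
finger_gap: 0.0613
gripper_force: 79.5
t: 14.05
ee_pos: [0.5995, -0.0327, 0.2212]
tcp_rot: [[-0.258, 0.966, -0.03], [0.959, 0.26, 0.118], [0.122, 0.001, -0.993]]
force: [-0.5, 0.3, -4.1]
finger_gap: 0.0611
gripper_force: 79.5
t 14.05 rotvec [ 0.07 -0.12  0.05] then shift [-0.0011 -0.001   0.0669] shift-before-turn [-0.0012 -0.0011  0.0669] J [-13.  27.  -1.  66.   6.  61.]
-0.16 5 -626.0 -611.4 294.0
-0.14 88 -600.7 -558.2 282.9
-0.12 178 -600.7 -538.7 282.2
-0.1 28 -598.1 -541.0 269.7
a -0.152187063509853 -0.09919100602867353
```

In the tool's units: 0.035 m is 0.56, 0.03 m is 0.48.

```bash
python3 steer.py '{"jaw":[0.05,0.05,0.05,0.05,0.05],"tx":[-0.016,0,0,0,0],"ty":[-0.016,0,0,0,0],"tz":[0.48,0.56,0.24,0,0],"drx":[0,0,0,0,0],"dry":[0,0,0,0,0],"drz":[0,0,0,0,0]}'
python3 - <<'E'
from h import *
plan(L(-.16,-.5696,.1445),RL)
p,d=r.capture('scene');cv2.imwrite('pics/s5.png',cv2.resize(p[120:260,140:340,::-1],(800,560),interpolation=cv2.INTER_CUBIC))
E
```

```text
t: 14.72
ee_pos: [0.5984, -0.0248, 0.144]
tcp_rot: [[-0.26, 0.965, -0.026], [0.958, 0.262, 0.117], [0.119, 0.006, -0.993]]
force: [0.5, -0.9, -3.9]
finger_gap: 0.0615
gripper_force: 79.4
t 14.725 rotvec [0.3  0.02 0.2 ] then shift [ 0.0003 -0.0019  0.0199] shift-before-turn [ 0.0004 -0.002   0.0199] J [-13.  29.  -8.  55.   6.  62.]
```

View pics/s5.png

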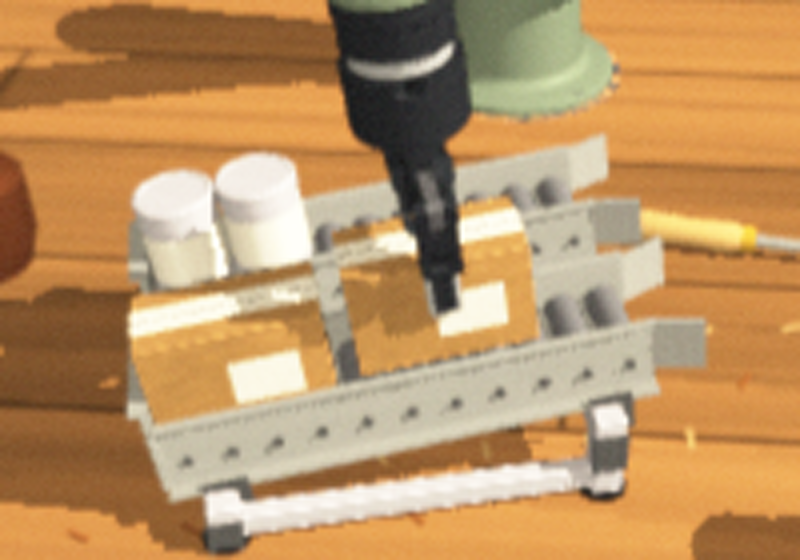

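The carton is inside the guides at about (435,290), with a gap of roughly 15 mm to the front carton. I'll lower it gently.

In the tool's units: 0.008 m is 0.128, -0.0019 m is -0.0304, 0.3 degrees is 0.0008.

```bash
python3 steer.py '{"jaw":[0.05,0.05,0.05,0.05],"tx":[0,0,0,0],"ty":[-0.0304,0,0,0],"tz":[0.128,0.096,0.048,0],"drx":[0.0008,0,0,0],"dry":[0,0,0,0],"drz":[0.0006,0,0,0]}'
python3 steer.py '{"jaw":[0.05,0.05],"tx":[0,0],"ty":[0,0],"tz":[0.0192,0],"drx":[0,0],"dry":[0,0],"drz":[0,0]}'
python3 steer.py '{"jaw":[0.05,0.05],"tx":[0,0],"ty":[0,0],"tz":[0.0192,0],"drx":[0,0],"dry":[0,0],"drz":[0,0]}'
python3 -c "
from h import *
plan(L(-.16,-.5696,.1445),RL)"
```

```text
t: 15.28
ee_pos: [0.5947, -0.0234, 0.1252]
tcp_rot: [[-0.256, 0.966, -0.034], [0.959, 0.258, 0.116], [0.121, -0.003, -0.993]]
force: [-0.7, -0.6, -3.9]
finger_gap: 0.0613
gripper_force: 79.4
t: 15.52
ee_pos: [0.5951, -0.0233, 0.1246]
tcp_rot: [[-0.256, 0.966, -0.033], [0.959, 0.258, 0.116], [0.12, -0.002, -0.993]]
force: [-0.5, 0.2, -3.4]
finger_gap: 0.0612
gripper_force: 79.5
t: 15.78
ee_pos: [0.5952, -0.0235, 0.1244]
tcp_rot: [[-0.256, 0.966, -0.032], [0.959, 0.258, 0.115], [0.12, -0.001, -0.993]]
force: [-2.8, -1.4, 4.7]
finger_gap: 0.0613
gripper_force: 80.3
t 15.775 rotvec [-0.07  0.01 -0.03] then shift [0.0006 0.0008 0.0001] shift-before-turn [0.0006 0.0008 0.0001] J [-12.  30. -10.  53.   6.  62.]
```

Contact, with the force going from −3.5 to +4.7 N. Releasing and retreating.

```bash
python3 steer.py '{"jaw":[0.085,0.085,0.085,0.085],"tx":[0,0,0,0],"ty":[0,0,0,0],"tz":[0,0,0,0],"drx":[0,0,0,0],"dry":[0,0,0,0],"drz":[0,0,0,0]}'
python3 steer.py '{"jaw":[0.085,0.085,0.085,0.085,0.085],"tx":[0,0,0,0,0.8],"ty":[0,0,0,0,-0.32],"tz":[-0.48,-0.8,-0.96,-0.96,0],"drx":[0,0,0,0,0],"dry":[0,0,0,0,0],"drz":[0,0,0,0,0]}'
python3 steer.py '{"jaw":[0.085,0.085,0.085,0.085,0.085],"tx":[0.8,0.8,0.8,0.8,0],"ty":[0,0,0,0,0],"tz":[0,0,0,0,0],"drx":[0,0,0,0,0],"dry":[0,0,0,0,0],"drz":[0,0,0,0,0]}'
python3 steer.py '{"jaw":[0.085,0.085,0.085,0.085,0.085],"tx":[0,0,0,0,0],"ty":[0,0,0,0,0],"tz":[0,0,0,0,0],"drx":[0,0,0,0,0],"dry":[0,0,0,0,0],"drz":[0,0,0,0,0]}'
python3 - <<'E'
from h import *
p,d=r.capture('scene');cv2.imwrite('pics/s6.png',cv2.resize(p[::,:,::-1],(800,600),interpolation=cv2.INTER_CUBIC))
p,d=r.capture('top');P=world('top',d).reshape(-1,3);a,b,e=P@U,P@V,P@N
for b0,h in((-.57,.185),(-.42,.184)):
    m=(abs(b-b0)<.04)&(abs(e-h)<.006)&(a>-.4)&(a<-.03);print(b0,a[m].min(),a[m].max(),b[m].min(),b[m].max())
E
```

```text
t: 16.27
ee_pos: [0.5949, -0.0231, 0.1232]
tcp_rot: [[-0.256, 0.966, -0.033], [0.959, 0.259, 0.116], [0.121, -0.002, -0.993]]
force: [0.4, -0.2, 1.0]
finger_gap: 0.0848
gripper_force: 0.0
t: 16.9
ee_pos: [0.5741, -0.0061, 0.333]
tcp_rot: [[-0.253, 0.967, -0.021], [0.96, 0.254, 0.113], [0.115, 0.009, -0.993]]
force: [-0.3, 1.0, -0.1]
finger_gap: 0.085
gripper_force: 0.0
t: 17.52
ee_pos: [0.5171, 0.1912, 0.3528]
tcp_rot: [[-0.261, 0.965, -0.033], [0.958, 0.263, 0.116], [0.121, -0.001, -0.993]]
force: [-0.0, -1.1, 0.5]
finger_gap: 0.0854
gripper_force: 0.0
t: 18.15
ee_pos: [0.5183, 0.1879, 0.3519]
tcp_rot: [[-0.256, 0.966, -0.033], [0.959, 0.258, 0.116], [0.12, -0.002, -0.993]]
force: [0.5, 0.3, -0.0]
finger_gap: 0.0853
gripper_force: 0.0
-0.57 -0.35849015913694543 -0.11726917056873752 -0.6009982583824549 -0.536907806208299
-0.42 -0.3582440899886276 -0.23871414533094004 -0.4500827896696715 -0.3891123089289675
```

View pics/s6.png

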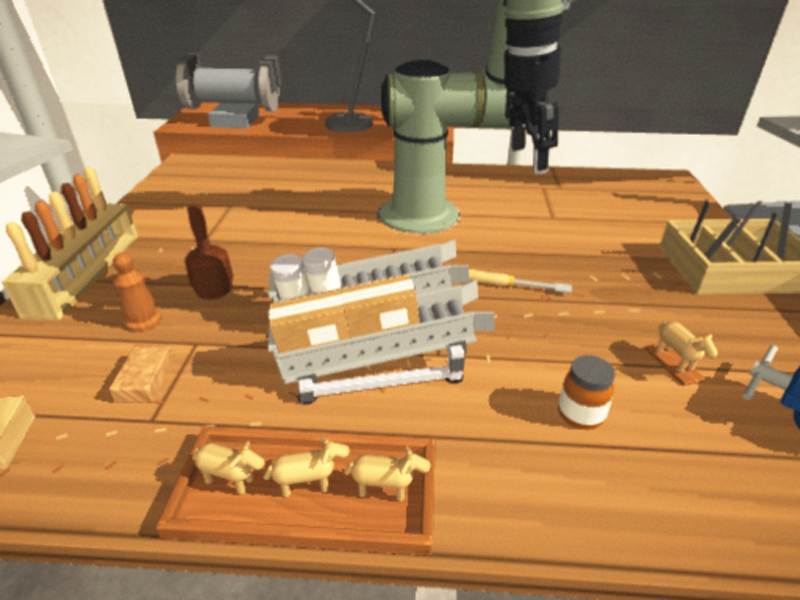

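Both cartons are end to end in their lane, 241 mm overall, at about (310,320) and (382,308). Both tins are together in theirs at (288,270) and (321,265), 120 mm overall. The bystanders haven't moved, so I'll hand in.

```bash
python3 -c "
from station import r
print(r.sign_off())"
```

```text
the job is handed in; nothing more can be done
None
```

The job is handed in at about 18 s of the 64 s allowed: the stray tin rests against the tin at the stop in the tin lane, the loose carton rests lengthwise against the carton at the stop in its lane, both upright, and the other items look unmoved in the last camera picture.

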